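Walk the parts tote up to the edge stop and tip it out into the tray

TASK

The blue tote of lens tubes stands askew on the black platform. Without picking it up, push it forward, working one rear corner and then the other, until it stands upright and square against the orange edge stop; then tip it forward over the stop so that it stays lying mouth-down over the stop and all three tubes end in the white tray, out of the tote. Do not disturb the camera, jar, bottle and carton standing round the station.

Things in the scene. Friction and masses are not known exactly. Their poses are not given: they have to be found in the camera images.
- station: The fixed tipping station on the bench, at any of many headings. Origin: at bench height under the middle of the near face of the orange stop; +x is the tipping direction (platform to tray), z up. Black platform: x -260 to 0 mm, y -130 to 130, its top 42 mm above the bench. Orange stop: x 0 to 8, y -130 to 130, top 48 mm above the bench (6 mm above the platform).
- tray (a point): Middle of the white tray's floor, station axes, at station x 139, y 0, 12 mm above the bench. Floor: 262 mm along x from the stop, 220 mm along y between side walls. Wall tops above the bench: sides 60 mm, far end 85 mm. Tipped over the stop, the tote leans about 22 degrees past level with its mouth rim on this floor, and the tubes roll out.
- tote_centre (a point): Centre (half-way up) of the loose blue open tote: 80 mm along its x, 130 along its y, 105 high, walls and floor 5 mm, 0.3 to 0.55 kg empty. It stands on the platform, mouth up, centre 112 to 162 mm behind the stop, up to 28 mm off the station's middle line, turned up to 0.6 rad. Its x points to its front face (towards the stop), z to its mouth.
- tote: The same tote; its origin is the centre of its underside, same axes.
- tote_foot (a point): Middle of the lower edge of the tote's front face (40 mm along the tote's x from the centre of its underside). When the tote stands flush at the stop this point is at station x = 0.
- tube0: The first steel lens tube with brass end bands, a closed cylinder 30 mm in diameter and 90 mm long along its y axis, 80 g (hollow, ends closed), origin at its centre; loose in the tote, lying across it (bottom rear).
- tube1: The second steel lens tube with brass end bands, a closed cylinder 30 mm in diameter and 90 mm long along its y axis, 80 g (hollow, ends closed), origin at its centre; loose in the tote, lying across it (bottom front).
- tube2: The third steel lens tube with brass end bands, a closed cylinder 30 mm in diameter and 90 mm long along its y axis, 80 g (hollow, ends closed), origin at its centre; loose in the tote, lying across it (on top of the other two).
- camera: Bystander, loose: black camera 46 x 44 x 44 mm on an aluminium post with a 60 mm square foot; 144 mm high, its lens reaches 45 mm along its -x; origin under its foot. The four bystanders stand on the bench beside the platform or tray or behind the platform, places swapped at random.
- jar: Bystander, loose: amber jar, 48 mm across, 75 mm high; origin under its centre.
- bottle: Bystander, loose: clear bottle with a red cap, 56 mm across, 140 mm high; origin under its centre.
- carton: Bystander, loose: small carton 90 (x) x 45 (y) x 34 mm high; origin under its centre.

How it is judged:
By the outcome, as a careful person would: the job done as asked, in the order asked, and still so for the second after the job is handed in, with the robot touching nothing.
It also fails if it takes over 72 s, if anything falls off the work surface, if the arm or the gripper's body presses on something with over 40 N, if the wrist force passes 120 N, or if a joint passes its speed limit or range.

ROBOT

A 6-joint arm with a two-finger parallel gripper is mounted at the origin on the work surface. World frame = base frame: x ahead of the robot, y to its left, z up, the work surface at z = 0. Lengths are in m, angles in rad, forces in N, time in s.
With the tool pointing down it reaches from about 0.275 to 0.725 m from the base axis. Payload 5.6 kg.
Tool frame: the origin (TCP) lies midway between the tips of the shut fingers; the grasp point (between the pads) lies 19 mm behind it; z points along the fingers, y is the direction in which the jaws open and shut (so a half turn about z gives the same grasp; the last joint's range is limited). The gripper opens to 85 mm and grips with 20 to 120 N. Pads are 22 mm wide; open, the fingers measure 114 mm over their backs; the gripper's body (76 mm by 85 mm) begins 54 mm behind the grasp point. The pads swing forward as they close: fully open they stand 13 mm farther back than shut.
Start: joints at [-1.03, 0.255, 0.108, 0, -1.424, -0.285], TCP at [0.139, -0.532, 0.231] pointing down, gripper open.
Joint ranges: [-2.95, 2.95], [-1.21, 1.97], [-1.09, 1.5], [-2.87, 1.71], [-2.94, -0.07], [-3.05, 3.05]. Speed limits (rad/s): [2.57, 2.57, 3.14, 3.14, 3.14, 3.14].

INTERFACE

Orientations are given as a unit quaternion [w, x, y, z].
In Python, from rig import manip gives the robot as it stands. The module is installed in compiled form; this text tells all that it offers.
- The arm moves only by the shell command python3 -m handwheel 'ROWS' [OPENING] [FORCE]. ROWS is JSON, a list of rows, each an object with "translation": the shift along the tool's x, y, z in cm, a list of three; "turn": the turn, a rotation vector about the tool's x, y, z in rad, a list of three. A call has 1 to 8 rows; each row is the pose to reach, as a shift and turn from the pose commanded when the call began, along the tool's axes at that moment; what a row does not reach only later rows make up. A row lasts 1/8 s, in which the tool goes at most 62.5 mm and 10.7 degrees, less where a joint would pass 70% of its speed; a pose out of reach is approached as far as the arm can. A call with a gripper value outside its range is refused whole. OPENING is the closure in counts, from 0 (fully open) to 255 (shut), set as the call begins (- or left out, the last holds). The fingers move at their own pace and stop on an object; FORCE is the grip in N (left out, the last holds). Time passes only in rows, so rows that repeat a pose let the fingers close. It gives the time, the measured TCP pose, the force and the opening at its end, in the units of the state.
- manip.get_obs(): the state, without advancing time (a new reading comes with each control period).
- manip.camera(name): name is "scene" or "top"; returns (picture, depth): 480x640x3 uint8, red, green, blue; 480x640 float32, m along the optical axis (not along the pixel's ray), 0 where there is no reading.
- manip.calibration(name): a dict with "camera_matrix" (3x3 intrinsics, pixels), "dist" ([k1, k2, p1, p2, k3] as OpenCV has them; the pictures are not rectified), "camera_from_world" (4x4, takes a point from world to camera coordinates). Camera axes: x right, y up, looking along -z (the intrinsics and any distortion apply to the point x, -y, -z); pixel columns grow to the right and rows downward; lengths in m; the calibration is good to about 2 mm. A picture is of the moment at which its call begins. calibration takes no time and is no camera call.
- manip.sign_off(): hands the job in, once; it reports no verdict.
Trained networks look in the newest picture that a camera, given by its name, has taken for a name from the list of things; names that differ only in an ending like _2 or _b are one class to them, and where a whole thing is asked for, a point or a joint stands for the part that bears it (a point fixed in the world has none). Each returns a list of dicts, best first, with "conf" (0 to 1); they miss things now and then, are a little off and sometimes report something else, mostly with a low value. They report only what shows in the picture. A call takes as long as a camera call.
- manip.outline_of(label, camera): "mask" (480x640 bool, what is visible of it) and "box" ([left, top, right, bottom] in pixels, round what is visible of it).
- manip.spot_point(label, camera): "position" ([column, row] in pixels: a listed point, or the origin of a listed thing).
The state is a dict: "t": time; "joint_positions": joint angles; "joint_vel": joint speeds; "effort": joint torques, N m; "tool_pos": TCP position; "eef_rot": TCP orientation; "force": force on the tool from outside, world axes, zero at the start; "torque": the same for the moment, N m; "width": finger opening in m.
Only numpy, scipy, OpenCV 4.12 (cv2) and the standard library are available. Lean on these libraries where they do the work, as an engineer would, in place of code of your own. Each camera call takes 0.05 s, during which the arm holds its last target. There are 200 camera calls.

## Working session

There is one attempt and no reset: what is moved stays moved. The work goes in short steps, Python scripts to look and compute and a shell command to move; the robot and the scene stay as the last step left them, time stands still between calls to the robot, and variables do not carry over. Pictures are saved under pics/ and viewed, about 8 in all and at most 12, crops included, and the job is handed in when it is done.

```bash
mkdir -p pics; cat > h.py <<'E'
import numpy as np, cv2
from rig import manip
def snap(cam,fn=None):
    p,d=manip.camera(cam)
    if fn: cv2.imwrite('pics/'+fn,cv2.cvtColor(p,cv2.COLOR_RGB2BGR))
    return p,d
def world(cam,px,depth):
    c=manip.calibration(cam);K=np.array(c['camera_matrix'],float);T=np.array(c['camera_from_world'])
    u=cv2.undistortPoints(np.array(px,float).reshape(-1,1,2),K,np.array(c['dist'],float)).reshape(-1,2)
    d=np.asarray(depth,float).reshape(-1)
    pc=np.c_[u[:,0]*d,-u[:,1]*d,-d,np.ones(len(d))]
    return (np.linalg.inv(T)@pc.T).T[:,:3]
def atz(cam,px,z):
    a=world(cam,px,np.ones(len(np.atleast_2d(px))));c=np.linalg.inv(np.array(manip.calibration(cam)['camera_from_world']))[:3,3]
    r=a-c; return c+r*((z-c[2])/r[:,2])[:,None]
def cloud(cam,d):
    v,u=np.mgrid[0:480,0:640];px=np.c_[u.ravel(),v.ravel()]
    return world(cam,px,d.ravel()).reshape(480,640,3)
E
python3 - <<'E'
from h import *
for c in('scene','top'):
    p,d=snap(c,c+'0.png'); T=np.linalg.inv(np.array(manip.calibration(c)['camera_from_world']));print(c,T[:3,3],-T[:3,2],(d==0).mean())
    for l in['station','tray','tote_centre','tote_foot','tote','tube0','tube2','camera','jar','bottle','carton']:
        r=manip.spot_point(l,c)
        if r: print(l,[(np.round(x['position']),round(x['conf'],2)) for x in r[:2]])
print(manip.get_obs())
E
```

```text
scene [1.2108813  0.03340216 0.62402093] [-0.77684598 -0.05791499 -0.62702168] 0.004016927083333333
station [(array([364., 290.]), 0.97), (array([429., 255.]), 0.62)]
tray [(array([434., 304.]), 0.64), (array([302., 236.]), 0.42)]
tote_centre [(array([296., 231.]), 0.98), (array([360., 227.]), 0.3)]
tote_foot [(array([315., 253.]), 0.61)]
tote [(array([297., 249.]), 0.69)]
tube0 [(array([299., 236.]), 0.46)]
tube2 [(array([299., 236.]), 0.46)]
camera [(array([306., 356.]), 0.66)]
jar [(array([361., 225.]), 0.83)]
bottle [(array([430., 252.]), 0.68), (array([433., 303.]), 0.66)]
carton [(array([228., 247.]), 0.93), (array([368., 291.]), 0.53)]
top [ 0.41253588 -0.04657626  1.09470712] [ 0.15306198  0.00782168 -0.98818564] 0.003955078125
station [(array([254., 239.]), 0.96)]
tray [(array([184., 212.]), 0.58)]
tote_foot [(array([310., 268.]), 0.81)]
tube0 [(array([323., 265.]), 0.79), (array([345., 268.]), 0.69)]
tube2 [(array([323., 265.]), 0.79), (array([345., 268.]), 0.69)]
camera [(array([318., 150.]), 0.62)]
jar [(array([257., 358.]), 0.93)]
bottle [(array([170., 312.]), 0.6)]
carton [(array([429., 314.]), 0.81)]
{'t': 1.2, 'joint_positions': array([-1.03041594e+00,  2.55109546e-01,  1.08188112e-01, -6.77132267e-06,
       -1.42388732e+00, -2.84609641e-01]), 'joint_vel': array([ 0.00021888, -0.00159441, -0.00077667,  0.00064005,  0.00047898,
        0.00043141]), 'effort': array([-8.37091720e-04, -3.86406040e+01,  2.38061088e+01,  5.36799923e+00,
       -5.92122033e-04, -1.32880569e-05]), 'tool_pos': array([ 0.13917467, -0.53209286,  0.23127237]), 'eef_rot': array([ 5.77239233e-07, -1.27536579e-01,  9.91833868e-01,  7.03515180e-06]), 'force': array([ 0.36780864, -0.39933072,  0.65485436]), 'torque': array([-0.00992666,  0.01452545,  0.00171435]), 'width': 0.0854809152399162}
```

```bash
cd pics; python3 -c "
import cv2,numpy as np
cv2.imwrite('both.png',cv2.resize(np.vstack([cv2.imread('scene0.png'),cv2.imread('top0.png')]),(400,600)))"
```

```text
(no output)
```

View pics/top0.png

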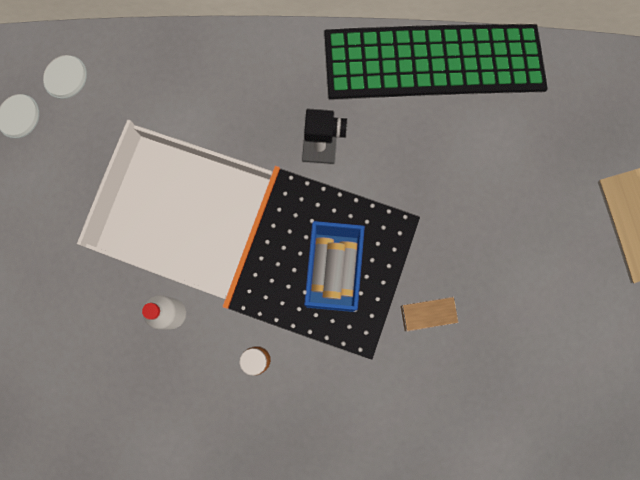

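View pics/scene0.png

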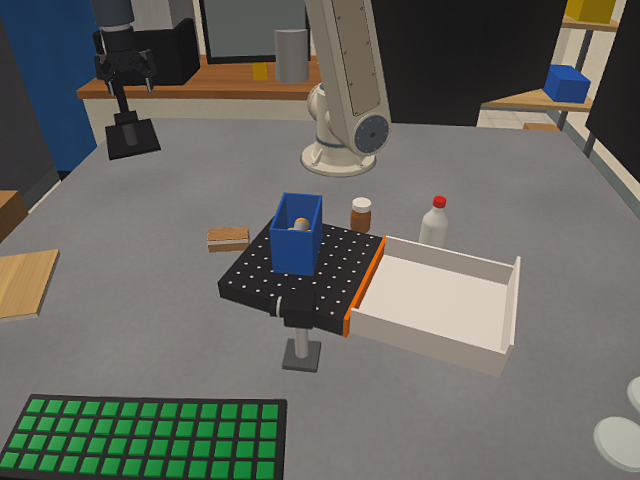

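The top view shows the orange stop running from (277,170) to (228,306), with the tray to its left. The tote's rim spans (312,223) to (362,310), and the camera stands near the platform at (320,135). Next I measure these.

```bash
cat > meas.py <<'E'
from h import *
import sys, json
def stationfit(p,d,cam='top'):
    h=cv2.cvtColor(p,cv2.COLOR_RGB2HSV)
    C=cloud(cam,d)
    plat=(h[...,2]<70)&(abs(C[...,2]-.042)<.006)&(d>0)
    m=(h[...,0]>5)&(h[...,0]<16)&(h[...,1]>180)&(h[...,2]>120)&(abs(C[...,2]-.046)<.008)
    v,u=np.nonzero(m);P=atz(cam,np.c_[u,v],.048)
    rect=cv2.minAreaRect((P[:,:2]*1000).astype(np.float32))
    return rect,P,C,plat
def tote(p,d,z=.147,cam='top'):
    h=cv2.cvtColor(p,cv2.COLOR_RGB2HSV);C=cloud(cam,d)
    m=(h[...,0]>100)&(h[...,0]<125)&(h[...,1]>140)&(abs(C[...,2]-z)<.006)&(np.hypot(C[...,0],C[...,1])<.75)
    P=C[m]; return cv2.minAreaRect((P[:,:2]*1000).astype(np.float32)),P
E
python3 - <<'E'
from meas import *
p,d=snap('top')
r,P,C,plat=stationfit(p,d);print('stop',r,len(P))
t,Q=tote(p,d);print('tote',t,len(Q),Q[:,2].mean())
pts={'farstop':(277,170),'nearstop':(228,306)}
print(atz('top',[(277,170),(228,306),(418,216),(372,358)],.045))
v,u=np.nonzero(plat);pl=C[plat];print('plat',cv2.minAreaRect((pl[:,:2]*1000).astype(np.float32)),pl[:,2].mean())
for n in('camera','jar','bottle','carton'):
    o=manip.outline_of(n,'top')
    if o:
        q=C[o[0]['mask']];q=q[q[:,2]>.01]; print(n,q.min(0),q.max(0),round(o[0]['conf'],2))
E
```

```text
stop ((517.9552001953125, 78.22930145263672), (80.02870178222656, 347.2763671875), 88.76898193359375) 665
tote ((511.95208740234375, -64.43511962890625), (80.12544250488281, 130.9311065673828), 86.12145233154297) 903 0.1482557983284424
[[ 0.68614969  0.0382365   0.045     ]
 [ 0.44725677  0.11318803  0.045     ]
 [ 0.61050135 -0.2086132   0.045     ]
 [ 0.36641071 -0.13238154  0.045     ]]
plat ((527.2999267578125, -48.92134094238281), (258.6436767578125, 259.2306823730469), 71.98950958251953) 0.04360992196097322
camera [ 0.41253588 -0.07813468  0.01006688] [ 0.76458132 -0.00461283  1.09470712] 0.74
jar [ 0.33481895 -0.04657626  0.01056781] [0.41253588 0.08555003 1.09470712] 0.72
bottle [ 0.40420973 -0.04657626  0.01049304] [0.46014164 0.24795711 1.09470712] 0.85
carton [ 0.41253588 -0.27938494  0.01071845] [ 0.47235474 -0.04657626  1.09470712] 0.97
```

```bash
cat > nav.py <<'E'
from h import *
from scipy.spatial.transform import Rotation as R
S=np.array([.567,.0747]);YAW=np.radians(72.2)
A=np.array([[np.cos(YAW),np.sin(YAW)],[-np.sin(YAW),np.cos(YAW)]])
def st(p): p=np.asarray(p);return A@(p[:2]-S)*1000
def wd(q): return A.T@(np.asarray(q)/1000.)+S
def tool():
    o=manip.get_obs();q=o['eef_rot'];r=R.from_quat([q[1],q[2],q[3],q[0]]).as_matrix();return o,r
def go(x,y,z):
    o,r=tool();w=np.r_[wd([x,y]),z/1000]
    tr=r.T@(w-o['tool_pos'])*100
    G=np.c_[np.r_[A[1],0],np.r_[A[0],0],[0,0,-1]]
    print('trans',tr.round(2),'turn',R.from_matrix(r.T@G).as_rotvec().round(3),'station',st(o['tool_pos']).round(1),'z',o['tool_pos'][2],'target radius',np.hypot(*w[:2]))
E
python3 - <<'E'
from nav import *
import meas
p,d=snap('top')
h=cv2.cvtColor(p,cv2.COLOR_RGB2HSV)
C=cloud('top',d)
m=(h[...,0]>5)&(h[...,0]<16)&(h[...,1]>180)&(abs(C[...,2]-.046)<.01)
q=C[m];s=np.array([st(x) for x in q]);k=(abs(s[:,0]-4)<15)&(abs(s[:,1])<135);s=s[k];z=q[k][:,2]
print(len(s),s.min(0),s.max(0),s.mean(0),np.polyfit(s[:,1],s[:,0],1),z.mean())
print(st([.51195,-.06444]))
go(-245,48,231)
E
```

```text
719 [  -1.40125518 -128.59243332] [  7.16337571 128.05639866] [2.52440297 1.364525  ] [0.00383302 2.51917272] 0.04831810087276426
[-149.30781024    9.88027834]
trans [-3.954e+01  2.978e+01  3.000e-02] turn [-0.     0.     0.566] station [-708.5  221.8] z 0.2312963489738057 target radius 0.4690222450212475
```

```bash
sed -i 's/^S=.*/S=np.array([.5666,.0734]);YAW=np.radians(72.0)/' nav.py
python3 -m handwheel '[{"translation":[-6,4,0],"turn":[0,0,0.1]},{"translation":[-12,8,0],"turn":[0,0,0.2]},{"translation":[-18,12,0],"turn":[0,0,0.3]},{"translation":[-24,16,0],"turn":[0,0,0.4]},{"translation":[-30,21,0],"turn":[0,0,0.5]},{"translation":[-36,26,0],"turn":[0,0,0.57]},{"translation":[-39.5,29.8,0],"turn":[0,0,0.57]},{"translation":[-39.5,29.8,0],"turn":[0,0,0.57]}]' 255 40
python3 -c "
from nav import *
go(-240,48,88)"
```

```text
t: 2.5
tool_pos: [0.4468, -0.1418, 0.2316]
eef_rot: [0.0, 0.156, 0.988, 0.0]
force: [1.0, -0.5, 0.8]
width: 0.0001
trans [ 0.07  0.17 14.36] turn [0.    0.001 0.001] station [-241.7   47.4] z 0.23160364787287344 target radius 0.468212379712599
```

```bash
python3 -m handwheel '[{"translation":[0,0,6],"turn":[0,0,0]},{"translation":[0,0,12],"turn":[0,0,0]},{"translation":[0,0,14.3],"turn":[0,0,0]},{"translation":[0,1.4,14.3],"turn":[0,0,0]},{"translation":[0,2.2,14.3],"turn":[0,0,0]},{"translation":[0,2.8,14.3],"turn":[0,0,0]},{"translation":[0,3.4,14.3],"turn":[0,0,0]},{"translation":[0,4,14.3],"turn":[0,0,0]}]'
cat > look.py <<'E'
from nav import *
import meas,sys
p,d=snap('top',sys.argv[1] if len(sys.argv)>1 else None)
t,Q=meas.tote(p,d)
B=cv2.boxPoints(t)/1000
(c,(w,h),a)=t
ang=a if w<h else a+90
print('size',w,h,'n',len(Q),'centre',st(np.array(c)/1000).round(1),'rel yaw deg',round(((ang-np.degrees(YAW)+90)%180)-90,1))
b=np.array([st(x) for x in B]);print(b[np.argsort(b[:,0])].round(1).tolist())
o,r=tool();print('tool',st(o['tool_pos']).round(1),o['tool_pos'][2].round(4),'F',o['force'].round(1),'t',o['t'])
E
python3 look.py
```

```text
t: 3.5
tool_pos: [0.4579, -0.107, 0.0899]
eef_rot: [0.0, 0.156, 0.988, -0.001]
force: [-6.9, -9.2, 10.8]
width: -0.0001
size 80.1964340209961 58.753536224365234 n 371 centre [-124.5  -26.2] rel yaw deg -88.0
[[-165.6, 1.7], [-163.6, -57.0], [-85.4, 4.5], [-83.4, -54.2]]
tool [-204.4   47.2] 0.09 F [-3.2 -7.   7. ] t 3.55
```

```bash
python3 - <<'E'
from nav import *
p,d=snap('scene');cv2.imwrite('pics/c1.png',cv2.cvtColor(cv2.resize(p[130:330,180:440],(780,600)),cv2.COLOR_RGB2BGR))
o,r=tool();print(o['force'],o['tool_pos'])
E
```

```text
[-2.52254596 -6.28037666  5.12026808] [ 0.45891368 -0.10651123  0.09002402]
```

View pics/c1.png

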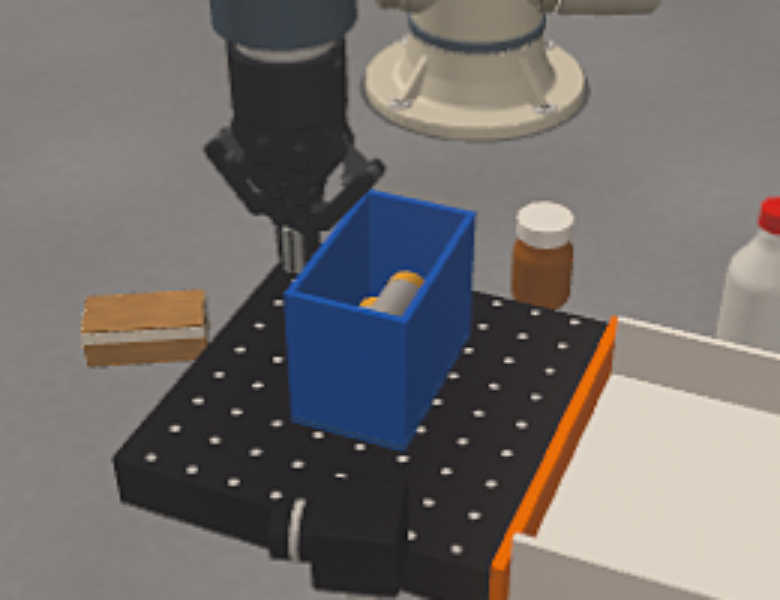

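The shut gripper's side linkage, at (375,190) in the crop, is leaning on the rear rim. The tote itself is still upright. I'll back off and turn the tool a quarter turn so that the linkage spreads sideways.

```bash
python3 -m handwheel '[{"translation":[0,-2,0],"turn":[0,0,0]},{"translation":[0,-4.5,-2],"turn":[0,0,0]},{"translation":[0,-5,-6],"turn":[0,0,0]}]'
python3 -c "
from nav import *
print(manip.get_obs()['joint_positions'])"; python3 look.py t2.png
```

```text
t: 3.98
tool_pos: [0.4419, -0.1537, 0.1484]
eef_rot: [-0.001, 0.157, 0.988, 0.0]
force: [0.8, 0.0, -0.2]
width: 0.0
[ 9.25473368e-04  1.39081413e-01 -2.53274567e-01 -8.98328529e-04
 -1.18045150e+00 -1.88667657e+00]
size 80.62571716308594 52.43281173706055 n 367 centre [-125.7  -30. ] rel yaw deg -86.9
[[-167.4, -6.1], [-164.5, -58.4], [-86.9, -1.7], [-84.0, -54.0]]
tool [-254.6   44.6] 0.1551 F [ 1.7 -1.1  5.1] t 4.025
```

```bash
python3 -m handwheel '[{"translation":[0,-1,-4],"turn":[0,0,-0.18]},{"translation":[0,-1,-4],"turn":[0,0,-0.36]},{"translation":[0,-1,-4],"turn":[0,0,-0.54]},{"translation":[0,-1,-4],"turn":[0,0,-0.72]},{"translation":[0,-1,-4],"turn":[0,0,-0.9]},{"translation":[0,-1,-4],"turn":[0,0,-1.08]},{"translation":[0,-1,-4],"turn":[0,0,-1.26]},{"translation":[0,-1,-4],"turn":[0,0,-1.44]}]'
python3 -m handwheel '[{"translation":[0,0,0],"turn":[0,0,-0.13]},{"translation":[0,0,0],"turn":[0,0,-0.13]}]'
sed -i 's/G=.*/G=np.c_[np.r_[-A[0],0],np.r_[A[1],0],[0,0,-1]]/;s/^def go/def go/' nav.py
python3 look.py; python3 -c "
from nav import *
go(-240,50,88)"
```

```text
t: 5.03
tool_pos: [0.4405, -0.1624, 0.189]
eef_rot: [0.001, -0.536, 0.844, -0.0]
force: [-0.4, 0.3, -0.5]
width: -0.0005
t: 5.28
tool_pos: [0.4403, -0.1625, 0.1889]
eef_rot: [0.001, -0.587, 0.81, -0.0]
force: [0.7, 0.1, 0.2]
width: -0.0004
size 80.40262603759766 43.08607864379883 n 325 centre [-125.5  -34.8] rel yaw deg -86.8
[[-166.9, -15.6], [-164.5, -58.6], [-86.6, -11.1], [-84.2, -54.1]]
tool [-263.5   47.3] 0.1888 F [-1.1 -0.7 -0.2] t 5.325
trans [-2.34  0.29 10.08] turn [-0.001  0.001 -0.003] station [-263.5   47.3] z 0.188768778059933 target radius 0.46621248955508704
```

```bash
python3 -m handwheel '[{"translation":[-2,0.3,5],"turn":[0,0,0]},{"translation":[-4,0.3,10],"turn":[0,0,0]},{"translation":[-7,0.3,10.1],"turn":[0,0,0]},{"translation":[-8,0.3,10.1],"turn":[0,0,0]},{"translation":[-8.5,0.3,10.1],"turn":[0,0,0]},{"translation":[-9.1,0.3,10.1],"turn":[0,0,0]},{"translation":[-9.7,0.3,10.1],"turn":[0,0,0]},{"translation":[-10.2,0.3,10.1],"turn":[0,0,0]}]'
python3 look.py
```

```text
t: 6.32
tool_pos: [0.4685, -0.0678, 0.0896]
eef_rot: [-0.001, -0.587, 0.81, -0.002]
force: [-6.7, -11.0, 12.0]
width: 0.0003
size 35.671871185302734 72.02726745605469 n 230 centre [-87.4 -42.9] rel yaw deg -47.3
[[-126.0, -54.2], [-101.8, -80.4], [-73.0, -5.4], [-48.9, -31.6]]
tool [-163.9   49.5] 0.0895 F [-5.2 -8.  10. ] t 6.375
```

```bash
python3 - <<'E'
from nav import *
p,d=snap('scene');cv2.imwrite('pics/c2.png',cv2.cvtColor(cv2.resize(p[130:330,180:440],(780,600)),cv2.COLOR_RGB2BGR))
o,r=tool();print(o['force'],o['torque'],o['tool_pos'])
E
```

```text
[-4.10904865 -7.40327751  9.16480647] [-2.54533233  1.11150871 -0.11935969] [ 0.46891531 -0.06718727  0.08943012]
```

View pics/c2.png

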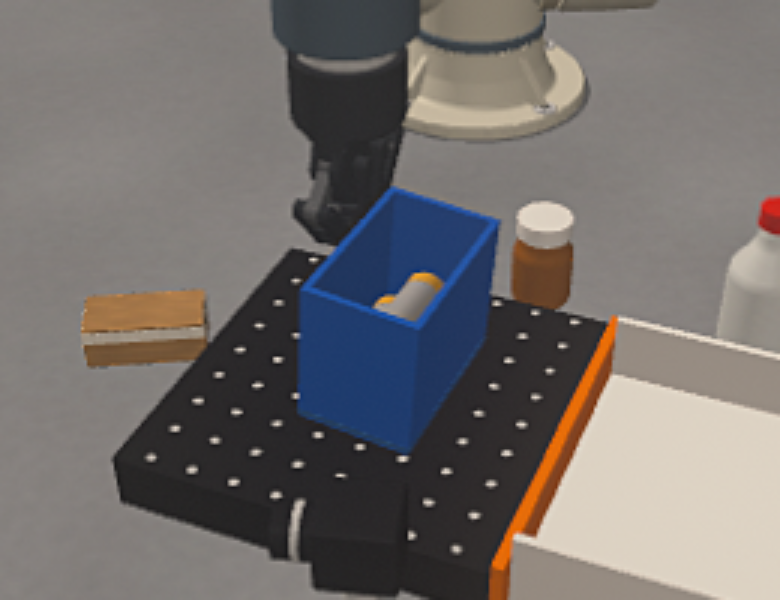

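```bash
python3 -m handwheel '[{"translation":[1,0,0],"turn":[0,0,0]},{"translation":[4,0,0],"turn":[0,0,0]},{"translation":[7,0,-2],"turn":[0,-0.15,0]},{"translation":[7,0,-4],"turn":[0,-0.33,0]},{"translation":[7,0,-4],"turn":[0,-0.5,0]},{"translation":[7,0,-4],"turn":[0,-0.5,0]}]'
sed -i 's/^    ang=.*//;s/^ang=.*/ang=a/' look.py
python3 look.py; python3 -c "
from nav import *
go(-230,50,55);print(manip.get_obs()['joint_positions'].round(2))"
```

```text
t: 7.18
tool_pos: [0.4465, -0.1349, 0.1268]
eef_rot: [0.201, -0.566, 0.786, 0.145]
force: [0.7, -1.0, 0.4]
width: 0.0004
size 80.27934265136719 130.92816162109375 n 896 centre [-119.4    9.6] rel yaw deg -2.2
[[-162.0, -54.3], [-157.0, 76.6], [-81.8, -57.3], [-76.8, 73.5]]
tool [-234.    50.1] 0.1269 F [0.5 0.4 0.9] t 7.225
trans [ 3.09 -0.01  6.51] turn [-0.001  0.5   -0.006] station [-234.    50.1] z 0.12692895631921908 target radius 0.4664247173589006
[-0.38  0.24 -0.11 -0.52 -1.29  0.22]
```

```bash
python3 -m handwheel '[{"translation":[0,-5,0],"turn":[0,0,0]},{"translation":[0.5,-9.5,1],"turn":[0,0,0]},{"translation":[3.4,-9.5,6.3],"turn":[0,0,0]},{"translation":[0,-9.5,8.2],"turn":[0,0,0]},{"translation":[-1.99,-9.5,9.29],"turn":[0,0,0]},{"translation":[-2.52,-9.5,9.58],"turn":[0,0,0]},{"translation":[-3.14,-9.5,9.91],"turn":[0,0,0]},{"translation":[-3.75,-9.5,10.25],"turn":[0,0,0]}]'
python3 look.py; python3 -c "
from nav import *
go(-150,-45,55)"
```

```text
t: 8.22
tool_pos: [0.5629, -0.0834, 0.0556]
eef_rot: [0.2, -0.569, 0.784, 0.145]
force: [1.1, -3.2, -1.0]
width: 0.0001
size 77.8136978149414 130.64877319335938 n 643 centre [-108.7   13.5] rel yaw deg 6.7
[[-155.0, 73.8], [-139.6, -55.9], [-77.7, 83.0], [-62.4, -46.8]]
tool [-149.3  -44.8] 0.0556 F [ 1.7 -1.3 -0.4] t 8.275
trans [ 0.09 -0.02  0.02] turn [-0.001  0.5   -0.001] station [-149.3  -44.8] z 0.055607837284420925 target radius 0.5691537195999349
```

```bash
python3 -m handwheel '[{"translation":[3.5,0,-1.9],"turn":[0,0,0]},{"translation":[3.5,5,-1.9],"turn":[0,0,0]},{"translation":[3.5,10.2,-1.9],"turn":[0,0,0]},{"translation":[1.4,10.2,-0.76],"turn":[0,0,0]},{"translation":[0.6,10.2,-0.33],"turn":[0,0,0]},{"translation":[0,10.2,0],"turn":[0,0,0]},{"translation":[-0.6,10.2,0.34],"turn":[0,0,0]},{"translation":[-1.05,10.2,0.58],"turn":[0,0,0]}]'
python3 look.py
```

```text
t: 9.28
tool_pos: [0.4691, -0.0405, 0.0552]
eef_rot: [0.199, -0.569, 0.784, 0.145]
force: [-3.6, -4.9, 2.4]
width: 0.0001
size 70.55284881591797 130.51441955566406 n 516 centre [-88.8   5.4] rel yaw deg -2.1
[[-126.4, -58.5], [-121.6, 72.0], [-55.9, -61.1], [-51.1, 69.3]]
tool [-137.8   57.4] 0.0552 F [-2.8 -2.9  1.1] t 9.325
```

```bash
python3 -m handwheel '[{"translation":[3.5,0,-1.9],"turn":[0,0,0]},{"translation":[3.5,-5,-1.9],"turn":[0,0,0]},{"translation":[3.5,-10.4,-1.9],"turn":[0,0,0]},{"translation":[0.9,-10.4,-0.5],"turn":[0,0,0]},{"translation":[0.1,-10.4,-0.06],"turn":[0,0,0]},{"translation":[-0.53,-10.4,0.29],"turn":[0,0,0]},{"translation":[-1.14,-10.4,0.62],"turn":[0,0,0]},{"translation":[-1.58,-10.4,0.86],"turn":[0,0,0]}]'
python3 look.py
```

```text
t: 10.32
tool_pos: [0.5737, -0.0551, 0.0554]
eef_rot: [0.2, -0.569, 0.784, 0.145]
force: [1.5, -3.1, -0.9]
width: -0.0005
size 64.89854431152344 130.8348846435547 n 575 centre [-72.6  13.3] rel yaw deg 7.3
[[-113.1, 74.1], [-96.4, -55.7], [-48.7, 82.3], [-32.1, -47.4]]
tool [-119.3  -46.3] 0.0555 F [ 1.4 -1.7 -1.4] t 10.375
```

```bash
python3 -m handwheel '[{"translation":[3.5,0,-1.9],"turn":[0,0,0]},{"translation":[3.5,5,-1.9],"turn":[0,0,0]},{"translation":[3.5,10.2,-1.9],"turn":[0,0,0]},{"translation":[1.6,10.2,-0.87],"turn":[0,0,0]},{"translation":[0.9,10.2,-0.49],"turn":[0,0,0]},{"translation":[0.3,10.2,-0.16],"turn":[0,0,0]},{"translation":[-0.3,10.2,0.16],"turn":[0,0,0]},{"translation":[-0.75,10.2,0.41],"turn":[0,0,0]}]'
python3 look.py
```

```text
t: 11.38
tool_pos: [0.479, -0.0157, 0.0551]
eef_rot: [0.199, -0.57, 0.784, 0.146]
force: [-4.0, -4.4, 2.7]
width: -0.0001
size 55.608585357666016 130.40980529785156 n 471 centre [-52.7   5.6] rel yaw deg -0.2
[[-80.8, -59.5], [-80.3, 70.9], [-25.2, -59.7], [-24.7, 70.7]]
tool [-111.3   55.7] 0.0551 F [-2.2 -1.8  1.5] t 11.425
```

```bash
python3 -m handwheel '[{"translation":[3.5,0,-1.9],"turn":[0,0,0]},{"translation":[3.5,-5,-1.9],"turn":[0,0,0]},{"translation":[3.5,-10.3,-1.9],"turn":[0,0,0]},{"translation":[0.6,-10.3,-0.32],"turn":[0,0,0]},{"translation":[0.1,-10.3,-0.05],"turn":[0,0,0]},{"translation":[-0.4,-10.3,0.2],"turn":[0,0,0]},{"translation":[-0.75,-10.3,0.41],"turn":[0,0,0]},{"translation":[-0.97,-10.3,0.53],"turn":[0,0,0]}]'
python3 look.py
```

```text
t: 12.42
tool_pos: [0.5807, -0.037, 0.0554]
eef_rot: [0.2, -0.569, 0.784, 0.145]
force: [1.1, -4.4, -0.3]
width: -0.0001
size 56.563297271728516 130.59454345703125 n 556 centre [-45.7  10.3] rel yaw deg 4.8
[[-79.4, 73.0], [-68.4, -57.2], [-23.0, 77.7], [-12.1, -52.4]]
tool [-100.3  -47.5] 0.0555 F [ 0.6 -2.5 -1.3] t 12.475
```

```bash
python3 -m handwheel '[{"translation":[3.5,0,-1.9],"turn":[0,0,0]},{"translation":[3.5,5,-1.9],"turn":[0,0,0]},{"translation":[3.5,10.2,-1.9],"turn":[0,0,0]},{"translation":[1.1,10.2,-0.6],"turn":[0,0,0]},{"translation":[0.5,10.2,-0.27],"turn":[0,0,0]},{"translation":[0,10.2,0],"turn":[0,0,0]},{"translation":[-0.4,10.2,0.22],"turn":[0,0,0]},{"translation":[-0.6,10.2,0.33],"turn":[0,0,0]}]'
python3 look.py
```

```text
t: 13.48
tool_pos: [0.4852, 0.0008, 0.0551]
eef_rot: [0.199, -0.57, 0.784, 0.146]
force: [-3.9, -4.3, 3.7]
width: -0.0001
size 18.99749755859375 130.3266143798828 n 122 centre [-15.8   4.3] rel yaw deg 2.0
[[-27.6, 69.1], [-23.0, -61.1], [-8.6, 69.8], [-4.0, -60.4]]
tool [-94.   54.9] 0.0551 F [-3.5 -3.4  3.5] t 13.525
```

```bash
python3 -m handwheel '[{"translation":[3.5,0,-1.9],"turn":[0,0,0]},{"translation":[3.5,-5,-1.9],"turn":[0,0,0]},{"translation":[3.5,-10.2,-1.9],"turn":[0,0,0]},{"translation":[0.6,-10.2,-0.33],"turn":[0,0,0]},{"translation":[0.1,-10.2,-0.05],"turn":[0,0,0]},{"translation":[-0.2,-10.2,0.1],"turn":[0,0,0]},{"translation":[-0.4,-10.2,0.2],"turn":[0,0,0]},{"translation":[-0.4,-10.2,0.2],"turn":[0,0,0]}]'
python3 look.py
```

```text
t: 14.52
tool_pos: [0.5841, -0.0263, 0.0556]
eef_rot: [0.2, -0.569, 0.784, 0.145]
force: [0.6, -2.3, -2.0]
width: -0.0001
size 57.45028305053711 130.30908203125 n 482 centre [-33.2   6.9] rel yaw deg 2.0
[[-64.2, 71.0], [-59.6, -59.2], [-6.8, 73.1], [-2.2, -57.2]]
tool [-89.4 -47.4] 0.0556 F [ 0.2 -2.9 -0.3] t 14.575
```

```bash
python3 -m handwheel '[{"translation":[3.5,0,-1.9],"turn":[0,0,0]},{"translation":[3.5,5,-1.9],"turn":[0,0,0]},{"translation":[3.5,10.2,-1.9],"turn":[0,0,0]},{"translation":[1,10.2,-0.55],"turn":[0,0,0]},{"translation":[0.4,10.2,-0.22],"turn":[0,0,0]},{"translation":[0,10.2,0],"turn":[0,0,0]},{"translation":[-0.25,10.2,0.13],"turn":[0,0,0]},{"translation":[-0.25,10.2,0.13],"turn":[0,0,0]}]'
python3 look.py
python3 -m handwheel '[{"translation":[3.5,0,-1.9],"turn":[0,0,0]},{"translation":[3.5,-5,-1.9],"turn":[0,0,0]},{"translation":[3.5,-10.2,-1.9],"turn":[0,0,0]},{"translation":[0.6,-10.2,-0.33],"turn":[0,0,0]},{"translation":[0.1,-10.2,-0.05],"turn":[0,0,0]},{"translation":[-0.1,-10.2,0.05],"turn":[0,0,0]},{"translation":[-0.1,-10.2,0.05],"turn":[0,0,0]}]'
python3 look.py
python3 -m handwheel '[{"translation":[3.5,0,-1.9],"turn":[0,0,0]},{"translation":[6,0,-3.2],"turn":[0,0,0]}]'
python3 look.py t9.png; python3 -c "
from nav import *
go(-140,8,138)"
```

```text
t: 15.58
tool_pos: [0.4875, 0.0076, 0.0553]
eef_rot: [0.199, -0.57, 0.784, 0.146]
force: [-1.8, -3.5, 2.8]
width: 0.0003
size 9.620405197143555 128.5367889404297 n 61 centre [-5.   5.6] rel yaw deg -1.9
[[-11.8, -58.5], [-7.7, 70.0], [-2.2, -58.8], [1.9, 69.7]]
tool [-87.   54.9] 0.0553 F [-4.4 -3.3  2.4] t 15.625
t: 16.5
tool_pos: [0.5852, -0.0227, 0.0556]
eef_rot: [0.2, -0.569, 0.784, 0.145]
force: [0.7, -1.3, -0.2]
width: 0.0002
size 58.1974983215332 130.5963134765625 n 482 centre [-28.8   6.3] rel yaw deg 1.4
[[-59.4, 70.9], [-56.3, -59.7], [-1.2, 72.3], [1.9, -58.3]]
tool [-85.6 -47.3] 0.0556 F [ 0.2 -2.4 -0.5] t 16.55
t: 16.8
tool_pos: [0.5636, -0.0875, 0.0552]
eef_rot: [0.2, -0.569, 0.784, 0.146]
force: [-0.3, 0.2, -0.4]
width: 0.0
size 79.63259887695312 131.19496154785156 n 869 centre [-39.8   5.7] rel yaw deg 0.5
[[-80.2, 70.9], [-79.0, -60.3], [-0.6, 71.6], [0.7, -59.6]]
tool [-157.1  -47. ] 0.0548 F [-1.5 -4.2 -0.2] t 16.85
trans [-5.47  5.51 -6.49] turn [ 0.     0.499 -0.003] station [-157.1  -47. ] z 0.05480636126964164 target radius 0.5188998843298906
```

```bash
python3 -m handwheel '[{"translation":[0,5.2,0],"turn":[0,0,0]},{"translation":[0,10.2,0],"turn":[0,0,0]},{"translation":[-4,10.2,2.18],"turn":[0,0,0]},{"translation":[-5.7,10.2,3.11],"turn":[0,0,0]},{"translation":[-6.2,10.2,3.38],"turn":[0,0,0]},{"translation":[-6.2,10.2,3.38],"turn":[0,0,0]}]'
python3 look.py
python3 -m handwheel '[{"translation":[3,0,-1.64],"turn":[0,0,0]},{"translation":[6,0,-3.2],"turn":[0,0,0]}]'
python3 look.py t10.png; python3 -c "
from nav import *
go(-140,6,138)"
```

```text
t: 17.6
tool_pos: [0.4875, 0.0095, 0.0553]
eef_rot: [0.198, -0.571, 0.784, 0.144]
force: [-8.3, -11.4, 7.6]
width: -0.0002
size 7.687808036804199 127.18974304199219 n 32 centre [-0.6  6.5] rel yaw deg -2.7
[[-7.5, -56.9], [-1.4, 70.2], [0.2, -57.2], [6.3, 69.8]]
tool [-85.2  55.5] 0.0553 F [ -8.1 -11.3   7.8] t 17.65
t: 17.9
tool_pos: [0.4677, -0.0532, 0.0546]
eef_rot: [0.201, -0.569, 0.784, 0.146]
force: [0.5, 0.5, -0.4]
width: 0.0001
size 79.83084106445312 130.85191345214844 n 867 centre [-39.2   5.9] rel yaw deg -0.1
[[-79.3, -59.4], [-79.0, 71.4], [0.5, -59.6], [0.8, 71.3]]
tool [-154.4   54.9] 0.0542 F [-1.1 -4.7 -0.5] t 17.95
trans [-5.28 -4.89 -6.67] turn [-0.     0.499 -0.001] station [-154.4   54.9] z 0.05415595706946925 target radius 0.5208587496208129
```

View pics/t10.png

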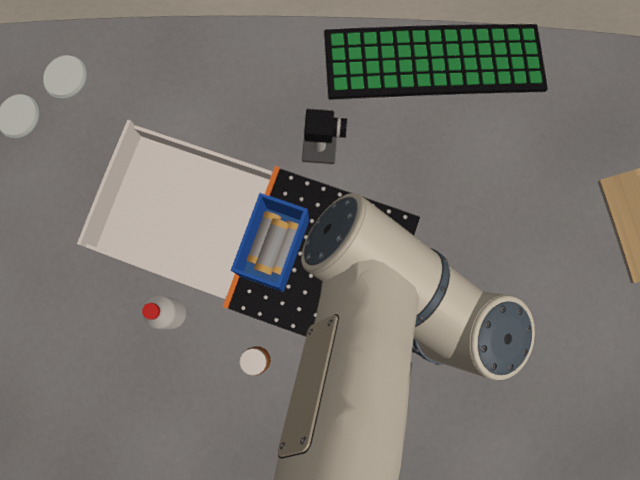

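The tote is flush (front edge within 1 mm of the stop, yaw -0.1°) and the bystanders are untouched. Now I raise the tool to push high on the rear face.

```bash
python3 -m handwheel '[{"translation":[-2.5,-3,-4.5],"turn":[0,0,0]},{"translation":[-3.4,-4.9,-6.2],"turn":[0,0,0]},{"translation":[-6.2,-4.9,-4.7],"turn":[0,0,0]},{"translation":[-6.8,-4.9,-4.4],"turn":[0,0,0]},{"translation":[-6.8,-4.9,-4.4],"turn":[0,0,0]}]'
python3 -c "
from nav import *
o,r=tool();x=st(o['tool_pos']);z=o['tool_pos'][2]*1000;print(x,z,o['force'])
for a in (-1,0,5,10,15,20,25,30,35,40,45,50,55,60):
  t=np.radians(132.3-max(a,0));f=118.9*np.cos(t)-10-(8 if a<0 else 0);h=42+118.9*np.sin(t)-5
  w=np.r_[wd([f,6]),h/1000];print(a,round(f),round(h),(r.T@(w-o['tool_pos'])*100).round(2))"
```

```text
t: 18.58
tool_pos: [0.5263, -0.0309, 0.1254]
eef_rot: [0.2, -0.569, 0.784, 0.146]
force: [-1.1, -0.3, -0.6]
width: 0.0003
[-111.6457364     6.06578052] 125.3617317423775 [-1.09801395 -0.34939527 -0.55751033]
-1 -98 125 [-1.18 -0.01  0.69]
0 -90 125 [-1.88 -0.01  1.07]
5 -82 132 [-2.9  -0.01  0.87]
10 -74 138 [-3.93 -0.01  0.76]
15 -65 143 [-4.96 -0.01  0.74]
20 -55 147 [-6.   -0.01  0.81]
25 -45 151 [-7.02 -0.01  0.97]
30 -35 153 [-8.03 -0.01  1.22]
35 -25 155 [-9.01 -0.01  1.56]
40 -15 156 [-9.96 -0.01  1.97]
45 -4 156 [-1.087e+01 -1.000e-02  2.480e+00]
50 6 155 [-1.173e+01 -1.000e-02  3.050e+00]
55 16 153 [-1.254e+01 -1.000e-02  3.700e+00]
60 26 150 [-1.329e+01 -1.000e-02  4.420e+00]
```

```bash
python3 -m handwheel '[{"translation":[-1.3,0,0.75],"turn":[0,0,0]},{"translation":[-1.9,0,1.07],"turn":[0,0,0]},{"translation":[-2.9,0,0.9],"turn":[0,0,0]},{"translation":[-3.9,0,0.8],"turn":[0,0,0]},{"translation":[-5.0,0,0.75],"turn":[0,0,0]},{"translation":[-6.0,0,0.82],"turn":[0,0,0]}]'
python3 - <<'E'
from nav import *
p,d=snap('scene');cv2.imwrite('pics/c3.png',cv2.cvtColor(cv2.resize(p[130:330,220:480],(780,600)),cv2.COLOR_RGB2BGR))
o,r=tool();print(st(o['tool_pos']),o['tool_pos'][2],o['force'])
E
```

```text
t: 19.32
tool_pos: [0.5444, 0.0229, 0.148]
eef_rot: [0.2, -0.569, 0.784, 0.145]
force: [-4.3, -2.6, 3.2]
width: 0.0001
[-53.70693231   5.06133137] 0.148578783836062 [-1.0232753   0.11509908  1.5373563 ]
```

View pics/c3.png

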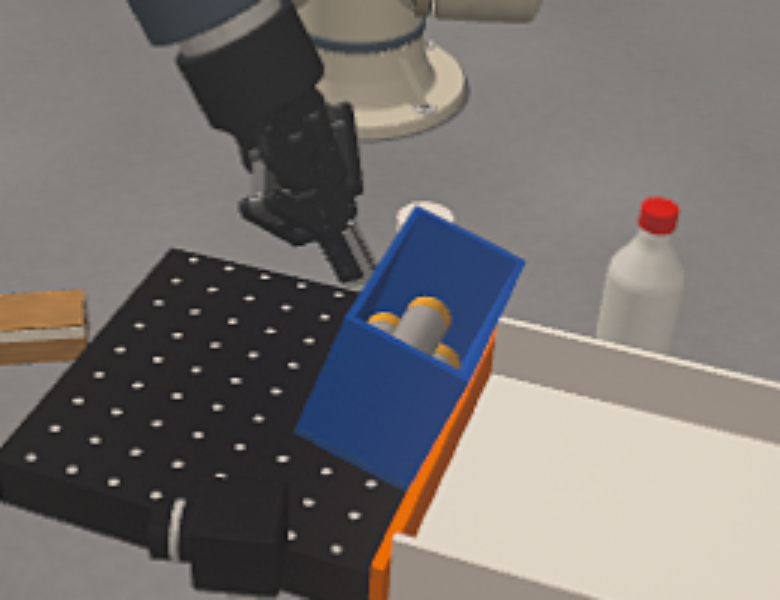

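```bash
python3 -m handwheel '[{"translation":[-1,0,0.15],"turn":[0,0,0]},{"translation":[-2,0,0.4],"turn":[0,0,0]},{"translation":[-3,0,0.75],"turn":[0,0,0]},{"translation":[-3.9,0,1.15],"turn":[0,0,0]},{"translation":[-4.8,0,1.65],"turn":[0,0,0]},{"translation":[-5.7,0,2.25],"turn":[0,0,0]},{"translation":[-5.7,0,2.25],"turn":[0,0,0]}]'
python3 - <<'E'
from nav import *
p,d=snap('scene');cv2.imwrite('pics/c4.png',cv2.cvtColor(cv2.resize(p[150:370,250:530],(764,600)),cv2.COLOR_RGB2BGR))
o,r=tool();print(st(o['tool_pos']),o['tool_pos'][2],o['force'])
E
```

```text
t: 20.25
tool_pos: [0.5631, 0.0813, 0.1541]
eef_rot: [0.2, -0.569, 0.784, 0.146]
force: [-0.2, 0.5, 0.3]
width: 0.0002
[5.89795224 5.76361242] 0.15401287635303165 [ 0.28915831 -0.25177973  0.12141361]
```

View pics/c4.png

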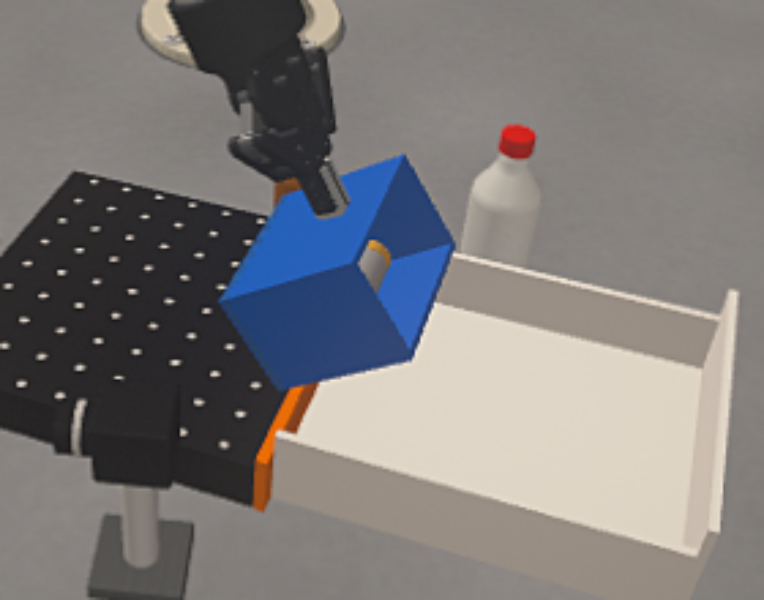

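It is past balance and falling. I let it settle for a few rows with the tool retreating up and back, then look.

```bash
python3 -m handwheel '[{"translation":[0,0,-2],"turn":[0,0,0]},{"translation":[0,0,-5],"turn":[0,0,0]},{"translation":[0,0,-10],"turn":[0,0,0]},{"translation":[3,0,-14],"turn":[0,0,0]},{"translation":[6,0,-17],"turn":[0,0,0]},{"translation":[6,0,-17],"turn":[0,0,0]},{"translation":[6,0,-17],"turn":[0,0,0]},{"translation":[6,0,-17],"turn":[0,0,0]}]'
python3 - <<'E'
from nav import *
p,d=snap('scene');cv2.imwrite('pics/c5.png',cv2.cvtColor(cv2.resize(p[150:370,250:530],(764,600)),cv2.COLOR_RGB2BGR))
p2,d2=snap('top')
cv2.imwrite('pics/t5.png',cv2.cvtColor(p2,cv2.COLOR_RGB2BGR))
C=cloud('top',d2)
for o in manip.outline_of('tube0','top'): 
    q=C[o['mask']];print('tube',round(o['conf'],2),st(np.median(q,0)).round(),np.median(q[:,2]).round(3))
h=cv2.cvtColor(p2,cv2.COLOR_RGB2HSV)
m=(h[...,0]>100)&(h[...,0]<125)&(h[...,1]>140)&(C[...,2]>.03)&(C[...,2]<.2)&(np.hypot(C[...,0],C[...,1])<.8)
s=np.array([st(x) for x in C[m]]);k=(abs(s[:,1])<130);print('blue',s[k].min(0),s[k].max(0),C[m][k][:,2].min(),C[m][k][:,2].max())
E
```

```text
t: 21.3
tool_pos: [0.5215, -0.0465, 0.2744]
eef_rot: [0.2, -0.569, 0.784, 0.146]
force: [0.0, -0.1, -0.2]
width: -0.0001
tube 0.94 [223.  10.] 0.041
tube 0.91 [253.   3.] 0.041
tube 0.52 [-344.   22.] 0.036
blue [ -7.74913653 -58.35070704] [121.0375107   70.88787772] 0.04015518338653057 0.13566111628843702
```

View pics/c5.png

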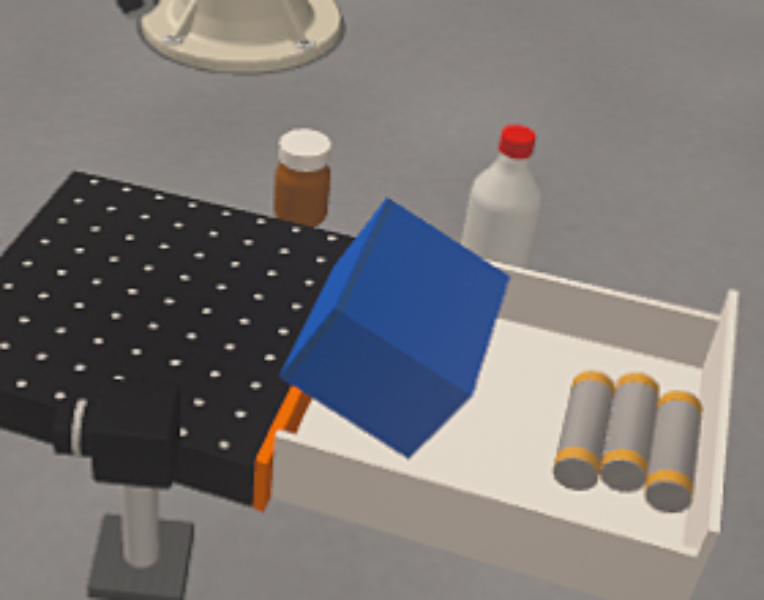

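The tote lies mouth-down over the stop and all three tubes are in the tray, around (580–680, 440) in the crop. I let things settle and compare the bystanders with the first picture.

```bash
python3 -m handwheel '[{"translation":[0,0,-1],"turn":[0,0,0]},{"translation":[0,0,-1],"turn":[0,0,0]},{"translation":[0,0,-1],"turn":[0,0,0]},{"translation":[0,0,-1],"turn":[0,0,0]},{"translation":[0,0,-1],"turn":[0,0,0]},{"translation":[0,0,-1],"turn":[0,0,0]},{"translation":[0,0,-1],"turn":[0,0,0]},{"translation":[0,0,-1],"turn":[0,0,0]}]'
python3 - <<'E'
from nav import *
p,d=snap('scene','fin.png')
a=cv2.cvtColor(cv2.imread('pics/scene0.png'),cv2.COLOR_BGR2RGB)
for n,(x0,y0,x1,y1) in dict(camera=(268,285,325,372),jar=(350,196,374,222),bottle=(418,195,450,240),carton=(205,225,250,252)).items():
    print(n,'mean abs diff',np.abs(p[y0:y1,x0:x1].astype(int)-a[y0:y1,x0:x1]).mean().round(2))
c5=cv2.imread('pics/c5.png');c=cv2.resize(cv2.cvtColor(p,cv2.COLOR_RGB2BGR)[150:370,250:530],(764,600))
print('change since c5 in tote/tubes',cv2.absdiff(c,c5)[200:,290:].mean())
for l in('tube0',): print([np.round(o['position']) for o in manip.spot_point(l,'scene') if o['conf']>.4])
E
```

```text
t: 22.45
tool_pos: [0.5201, -0.0518, 0.2838]
eef_rot: [0.2, -0.569, 0.784, 0.145]
force: [0.2, 0.0, -0.7]
width: -0.0002
camera mean abs diff 3.89
jar mean abs diff 6.08
bottle mean abs diff 6.52
carton mean abs diff 5.77
change since c5 in tote/tubes 0.42148558368495076
[array([495., 316.]), array([482., 310.]), array([460., 306.]), array([434., 252.])]
```

```bash
python3 - <<'E'
import cv2
a=cv2.imread('pics/scene0.png');b=cv2.imread('pics/fin.png')
for n,(x0,y0,x1,y1) in dict(camera=(280,295,322,370),jar=(350,198,373,222),bottle=(420,196,448,238),carton=(206,226,250,252)).items():
    r=cv2.matchTemplate(b[y0-10:y1+10,x0-10:x1+10],a[y0:y1,x0:x1],cv2.TM_CCOEFF_NORMED);_,v,_,l=cv2.minMaxLoc(r);print(n,v,l)
from rig import manip
print(manip.sign_off())
E
```

```text
camera 0.9996392130851746 (10, 10)
jar 0.9997389316558838 (10, 10)
bottle 0.9997014403343201 (10, 10)
carton 0.9996175765991211 (10, 10)
the job is handed in; nothing more can be done
None
```

The tote is tipped forward over the orange stop and lies mouth-down across it. All three tubes are in the white tray, out of the tote. I handed the job in at about 22.5 s.

- **Pushing:** I worked the two rear corners in turn until the tote stood upright at the stop. Its front edge measured within 1 mm of the stop, and it was turned by -0.1°. I then pushed high on the rear face to tip it over.
- **Last checks:** Nothing in the tote and tray area moved in the last second. All four bystanders matched the first picture with no shift (correlation above 0.999). The arm was clear of everything.
- **What went wrong:** In the first push, the shut gripper's side linkage leaned on the tote's rim; the wrist force read up to about 15 N. The second push was too high and seemed to lift the tote's rear slightly; the force reached about 18 N. I backed off both times, tilted the tool and pushed low. The tote settled back upright each time.
- **Check that disagreed:** In the top view the network picked out only two of the three tubes in the tray, plus a false third match elsewhere. The scene view shows all three in the tray.

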